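# Turn the warming box down and hold its lid half open

## Task

Set the heat lever on the side of the small warming box upright, at its middle mark, and let go of it while the lid is still shut; then raise the lid by its T handle and hold it open at 50 degrees so that the cups inside can be reached, without swinging it wide open. The lid falls shut by itself, so finish while still holding the handle, with the lid still, the lever still upright and everything else on the table left where it stands.

Things in the scene. Friction and masses are not known exactly. Their poses are not given: they have to be found in the camera images.
- box: The warming box: small grey-white food box, 134 (x) x 164 (y) x 73 mm high with its flat hinged lid, fixed to the table; origin at the centre of its underside; z up, x from its front (nearer the robot) to its back, where the hinge is; y to its left. Four small cups stand inside. The two larger lidded white boxes near by are not part of the job.
- control: The control block that carries the heat lever, fixed to the box's left side (+y): grey, 94 x 50 mm, with a rounded drum 67 mm high and small steel marks at both ends and the middle of the lever's travel. Origin at the centre of its underside, 113 mm to the left of the box's origin; same axes as the box.
- box_lid_hinge (a point): Middle of the lid's hinge line, 64 mm behind and 58 mm above the box's origin; the hinge line runs along the box's y.
- box_lid (a joint): Opening angle of the lid in rad: 0 shut (lid level), grows as the front edge rises; 50 degrees is 0.873; the stop is at 1.83. The hinge turns easily and, once let go, the lid falls shut.
- lid_handle: T handle on the lid near its front edge: steel foot, 12 mm stem and a black cross bar, 46 mm long, 17 mm thick, its length along the box's y, parallel to the hinge. Origin at the centre of the foot's underside, 38 mm before the box's origin and 72.5 mm above the table when shut; z away from the lid. Handle and lid together weigh 0.14 to 0.19 kg.
- lid_handle_bar (a point): Centre of the cross bar, 32.5 mm above the lid's face, 105 mm high with the lid shut, about 112 mm from the hinge line. Fingers closed on the two end faces of the bar leave it free to turn between them.
- heat_lever (a joint): Angle of the heat lever in rad: 0 leaning 0.70 rad towards the box's front, 0.70 upright, 1.40 leaning 0.70 rad towards its back; starts leaning to the back. It turns about the box's y, stays where it is left and needs about 1 N at the ball.
- lever_pivot (a point): The lever's pivot, 113 mm to the left of the box's origin and 35 mm above the table.
- lever_ball (a point): Centre of the black ball, 24 mm thick, on the end of the 9 mm steel lever, 90 mm from the pivot; 125 mm above the table when upright.
- timer: round white wind-up timer, 64 mm across, 38 high; a bystander to be left where it stands; origin at the centre of its underside
- cup: small blue fluted cup, 40 mm across, 35 high; a bystander to be left where it stands; origin at the centre of its underside
- tongs: thin pale tongs, 232 mm long, 16 high; a bystander to be left where it stands; origin at the centre of its underside
- round_tub: round milky tub with a white lid, 139 mm across, 82 high; a bystander to be left where it stands; origin at the centre of its underside
- wicker_pot: round brown wicker pot, 98 mm across, 112 high; a bystander to be left where it stands; origin at the centre of its underside

How it is judged (in metres and radians):
On the way, in this order (a step that is already met when the one before it is completed fails the run):
1. the heat lever stands upright and is let go, the lid still shut (value of joint heat_lever between 0.59 and 0.81 rad and value of joint box_lid below 0.05 rad and contact force between the fingers and control below 0.1 N), for 0.3 s.
2. the lid is raised by its handle, the lever upright (value of joint heat_lever between 0.59 and 0.81 rad and value of joint box_lid above 0.3 rad and contact force between the fingers and lid_handle above 0.2 N), for 0.2 s.
At the end, for the whole second after the job is handed in: The fingers hold the lid's handle (contact force over 0.2 N) with the lid still at 50 degrees, within 5 degrees either way (0.78 to 0.96 rad), and the heat lever stands within 0.11 rad (about 6 degrees) of upright (value of joint heat_lever between 0.59 and 0.81 rad and value of joint box_lid between 0.783 and 0.963 rad and velocity of joint box_lid between -0.05 and 0.05 rad/s and contact force between the fingers and lid_handle above 0.2 N); the arm keeps its last pose, push and grip.
It fails at once if the lid is swung wide open, past 72 degrees (value of joint box_lid above 1.25 rad).
It fails at once if a bystander is moved by more than 30 mm (distance of any of timer, cup, tongs, round_tub, wicker_pot from where it was at the start of the episode above 0.03 m).
It also fails if it takes over 48 s, if anything falls off the work surface, if the arm or the gripper's body presses on something with over 40 N, if the wrist force passes 120 N, or if a joint passes its speed limit or range.

## Robot

A 6-joint arm with a two-finger parallel gripper is mounted at the origin on the work surface; the furniture and walls round the work are solid. World frame = base frame: x ahead of the robot, y to its left, z up, the work surface at z = 0. Lengths are in m, angles in degrees, forces in N, time in s.
With the tool pointing down it reaches from about 0.375 to 0.9 m from the base axis. Payload 3.1 kg.
Tool frame: the origin (TCP) lies on the centre line of the jaws, within the pads' length; the fingertips stand 22 mm ahead of it and the grasp point (between the pads) lies 3 mm ahead of it; y points along the fingers, z is the direction in which the jaws open and shut, and the axes are right-handed (so a half turn about y gives the same grasp; the last joint's range is limited). The gripper opens to 87 mm and grips with 3 to 60 N. Pads are 19 mm wide; open, the fingers measure 117 mm over their backs; the gripper's body (75 mm by 190 mm) begins 51 mm behind the grasp point.
Start: joints at [-76.347, 30.224, 82.088, -0, 67.689, -10.227], TCP at [0.253, -0.571, 0.245] pointing down, gripper open.
Joint ranges: [-176.69, 176.69], [-43.24, 126.21], [12.49, 139.97], [-82, 262], [0, 151.66], [-163.58, 163.58]. Speed limits (degrees/s): [159.86, 159.86, 180, 180, 180, 180].

## Interface

Orientations are given as a 3x3 rotation matrix whose columns are the frame's x, y, z axes.
In Python, from rig import bot gives the robot as it stands.
- The arm moves only by the tool jog_arm, never from a script. Its argument "motion" is one flat list of numbers, 6 for each row, row after row: the shift along the tool's x, y, z in mm, then the turn, a rotation vector about the tool's x, y, z in degrees. A call has 1 to 20 rows; each row is the pose to reach, as a shift and turn from the pose commanded when the call began, along the tool's axes at that moment; what a row does not reach only later rows make up. A row lasts 1/8 s, in which the tool goes at most 62.5 mm and 10.7 degrees, less where a joint would pass 70% of its speed; a pose out of reach is approached as far as the arm can. A call with a gripper value outside its range is refused whole. "gripper" is the opening, from 0 (shut) to 1 (fully open), set as the call begins (left out, the last holds). The fingers move at their own pace and stop on an object; the grip force is fixed at half the most. Time passes only in rows, so rows that repeat a pose let the fingers close. It gives the time, the measured TCP pose, the force and the opening at its end, in the units of the state.
- bot.read_state(): the state, without advancing time (a new reading comes with each control period).
- bot.capture(name): name is "side" or "top" or "wrist"; returns (picture, depth): 384x512x3 uint8, red, green, blue; 384x512 float32, m along the optical axis (not along the pixel's ray), 0 where there is no reading.
- bot.get_calibration(name): a dict with "mtx" (3x3 intrinsics, pixels), "pose" (4x4, takes a point from camera to world coordinates); the wrist camera has in their place "hand_eye" (4x4, takes a point from camera to tool coordinates, whose origin is the TCP and whose axes are the tool frame's). Camera axes: x right, y up, looking along -z (the intrinsics and any distortion apply to the point x, -y, -z); pixel columns grow to the right and rows downward; lengths in m; the calibration is good to about 2 mm. A picture is of the moment at which its call begins: read the wrist's pose just before it. get_calibration takes no time and is no camera call.
- bot.hand_in(): hands the job in, once; it reports no verdict.
The state is a dict: "time_s": time; "joint_positions": joint angles; "qvel": joint speeds; "tau": joint torques, N m; "position": TCP position; "tcp_rot": TCP orientation; "force": force on the tool from outside, world axes, zero at the start; "moment": the same for the moment, N m; "opening": opening from 0.0 (shut) to 1.0 (fully open).
Only numpy, scipy, OpenCV 4.12 (cv2) and the standard library are available. Lean on these libraries where they do the work, as an engineer would, in place of code of your own. Each camera call takes 0.05 s, during which the arm holds its last target.

## Working session

There is one attempt and no reset: what is moved stays moved. The work goes in short steps, Python scripts to look and compute and a tool call to move; the robot and the scene stay as the last step left them, time stands still between calls to the robot, and variables do not carry over. Pictures are saved under pics/ and viewed, and the job is handed in when it is done.

Besides the shell and the picture viewer there is one more tool, called after ">>>" as a command line: name --argument value ..., lists and objects as JSON in quotes. jog_arm: Moves the arm, as the interface text tells. Its arguments: {"type":"object","properties":{"motion":{"type":"array","items":{"type":"number"}},"gripper":{"type":"number"}},"required":["motion"]}

```bash
ls; mkdir -p pics; python3 - <<'E'
from rig import bot
import cv2,numpy as np
s=bot.read_state();print({k:np.round(v,3).tolist() for k,v in s.items()})
for n in ["side","top"]:
    p,d=bot.capture(n);cv2.imwrite(f"pics/{n}0.png",p[:,:,::-1]);np.savez(f"{n}0.npz",p=p,d=d)
    c=bot.get_calibration(n);print(n,{k:np.round(v,4).tolist() if not isinstance(v,str) else v for k,v in c.items()})
print({k:np.round(v,4).tolist() for k,v in bot.get_calibration("wrist").items()})
E
```

```text
pics
{'time_s': 0.0, 'joint_positions': [-76.348, 30.281, 82.155, 0.0, 67.687, -10.225], 'qvel': [0.001, -0.036, -0.002, 0.022, -0.078, -0.066], 'tau': [0.002, -44.004, -17.659, 0.064, 0.058, -0.0], 'position': [0.253, -0.571, 0.244], 'tcp_rot': [[-0.914, -0.001, 0.405], [-0.405, 0.002, -0.914], [-0.0, -1.0, -0.002]], 'force': [-0.713, -0.18, -0.358], 'moment': [-0.015, 0.001, -0.008], 'opening': 1.0}
side {'mtx': [[402.4212, 0.0, 247.7666], [0.0, 402.4212, 194.1289], [0.0, 0.0, 1.0]], 'pose': [[0.999, -0.0411, 0.0201, 0.5568], [0.0417, 0.6362, -0.7704, -0.4204], [0.0189, 0.7705, 0.6372, 0.6509], [0.0, 0.0, 0.0, 1.0]]}
top {'mtx': [[429.3099, 0.0, 252.5884], [0.0, 429.3099, 190.8692], [0.0, 0.0, 1.0]], 'pose': [[-0.0204, 0.9913, -0.1298, 0.4231], [-0.9992, -0.0246, -0.0315, 0.2256], [-0.0344, 0.1291, 0.991, 0.9651], [0.0, 0.0, 0.0, 1.0]]}
{'mtx': [[337.0712, 0.0, 254.766], [0.0, 337.0712, 190.0156], [0.0, 0.0, 1.0]], 'hand_eye': [[0.0011, -0.9661, -0.2582, -0.0708], [-0.0, 0.2582, -0.9661, -0.1412], [1.0, 0.0011, 0.0003, 0.0006], [0.0, 0.0, 0.0, 1.0]]}
```

View pics/side0.png

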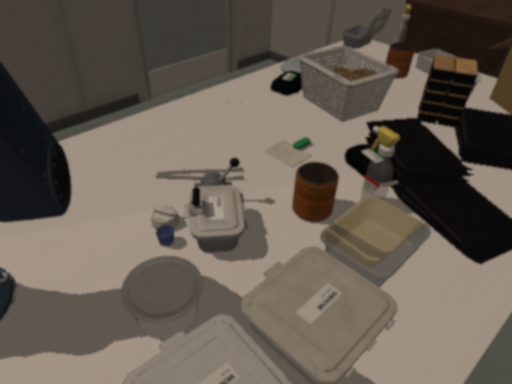

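View pics/top0.png

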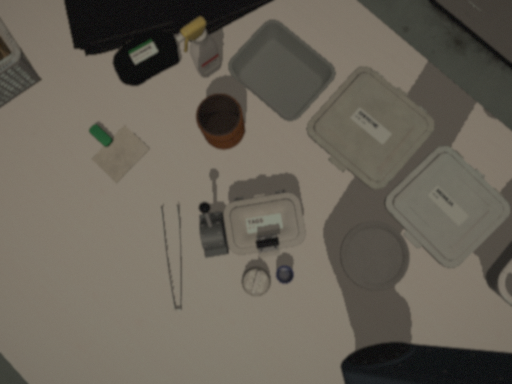

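The top view shows the box at about (265,223), its T handle at (267,243), the lever ball at (205,207), the timer at (256,280) and the cup at (285,273). The tongs are to the left, around (172,255). Next I'll measure these.

```bash
cat > h.py <<'E'
import numpy as np,cv2
from rig import bot
def cloud(n,d,c=None,pose=None):
    c=bot.get_calibration(n); K=c["mtx"]; T=np.array(c["pose"]) if pose is None else pose
    v,u=np.mgrid[:d.shape[0],:d.shape[1]]
    X=np.stack([(u-K[0][2])/K[0][0]*d,-(v-K[1][2])/K[1][1]*d,-d],-1)
    return X@T[:3,:3].T+T[:3,3]
def proj(n,P):
    c=bot.get_calibration(n);K=np.array(c["mtx"]);T=np.linalg.inv(np.array(c["pose"]))
    q=np.atleast_2d(P)@T[:3,:3].T+T[:3,3]; z=-q[:,2]
    return np.stack([K[0,0]*q[:,0]/z+K[0,2],-K[1,1]*q[:,1]/z+K[1,2]],-1)
E
python3 - <<'E'
from h import *
for n,(a,b,c,e) in {"side":(140,260,140,255),"top":(150,320,160,315)}.items():
    f=np.load(n+"0.npz");p=f["p"];d=f["d"]
    im=cv2.resize(p[c:e,a:b,::-1],None,fx=4.5 if n=="side" else 3.7,fy=4.5 if n=="side" else 3.7,interpolation=cv2.INTER_CUBIC)
    im=cv2.convertScaleAbs(im,alpha=1.6);cv2.imwrite(f"pics/{n}0z.png",im)
f=np.load("top0.npz");W=cloud("top",f["d"])
for u,v in [(267,243),(267,222),(205,207),(213,250),(256,280),(285,273),(180,300),(240,200),(298,200),(302,245),(233,250)]:
    print(u,v,np.round(W[v,u],4))
E
```

```text
267 243 [0.4305 0.2264 0.1111]
267 222 [0.4742 0.2254 0.072 ]
205 207 [0.5039 0.3476 0.1198]
213 250 [0.4187 0.3429 0.0368]
256 280 [0.3541 0.2516 0.0418]
285 273 [0.3651 0.1885 0.0019]
180 300 [0.3118 0.4194 0.0109]
240 200 [0.5216 0.2808 0.0709]
298 200 [0.5188 0.1595 0.0697]
302 245 [0.4255 0.149  0.0018]
233 250 [0.418  0.2971 0.0702]
```

```bash
python3 - <<'E'
from h import *
# lid plane region from both clouds
for n in ["top","side"]:
    f=np.load(n+"0.npz");W=cloud(n,f["d"])
    m=(f["d"]>0)&(abs(W[...,2]-.073)<.006)&(W[...,0]>.2)&(W[...,0]<.55)
    q=np.uint8(m);k,l,st,ce=cv2.connectedComponentsWithStats(q)
    for i in range(1,k):
        if st[i,4]>150:
            P=W[l==i];r=cv2.minAreaRect(np.float32(P[:,:2]*1000));print(n,st[i],np.round(P.mean(0),4),r)
    m=(f["d"]>0)&(W[...,2]>.09)&(W[...,2]<.13)
    k,l,st,ce=cv2.connectedComponentsWithStats(np.uint8(m))
    for i in range(1,k):
        if st[i,4]>15:
            P=W[l==i];print(" hi",n,st[i],np.round(P.mean(0),4),np.round(P.min(0),3),np.round(P.max(0),3))
E
```

```text
top [ 223  192   83   65 3857] [0.474  0.2322 0.0719] ((469.9798278808594, 231.9397430419922), (132.13462829589844, 163.6490020751953), 8.157957077026367)
 hi top [190  34  28  29 382] [0.8345 0.3501 0.1134] [0.818 0.324 0.09 ] [0.868 0.381 0.13 ]
 hi top [ 0 48  7 13 47] [0.8491 0.7909 0.0993] [0.832 0.786 0.09 ] [0.867 0.8   0.112]
 hi top [  0  57  28  26 236] [0.8112 0.7609 0.1035] [0.788 0.731 0.09 ] [0.831 0.795 0.128]
 hi top [196  93  47  47 666] [0.694  0.3194 0.1061] [0.647 0.272 0.09 ] [0.744 0.367 0.115]
 hi top [199 201  11  17 127] [0.5025 0.3499 0.114 ] [0.486 0.34  0.09 ] [0.517 0.361 0.124]
 hi top [256 237  23  12 196] [0.4324 0.2264 0.1121] [0.421 0.204 0.104] [0.442 0.248 0.117]
 hi top [495 254  17  52 457] [ 0.3506 -0.2229  0.1143] [ 0.304 -0.245  0.104] [ 0.4   -0.209  0.12 ]
side [ 188  185   56   52 2205] [0.4736 0.2198 0.071 ] ((469.10546875, 230.2882080078125), (115.72880554199219, 164.60916137695312), 9.276637077331543)
side [ 128  261   67   54 1165] [0.3971 0.01   0.0783] ((398.1689758300781, 12.093109130859375), (110.43814086914062, 110.49085998535156),
[... 546 characters left out ...]
3] [0.689 0.727 0.09 ] [0.986 0.95  0.13 ]
 hi side [499  65  13  19 151] [1.3965 0.9429 0.1083] [1.388 0.904 0.09 ] [1.405 0.978 0.13 ]
 hi side [331  67  12   7  27] [0.8198 0.9667 0.0931] [0.801 0.93  0.091] [0.844 0.986 0.096]
 hi side [425  74  46  29 569] [1.1328 0.7684 0.1101] [1.076 0.741 0.09 ] [1.195 0.899 0.13 ]
 hi side [227 158  12  13  97] [0.5008 0.344  0.1095] [0.487 0.336 0.09 ] [0.513 0.355 0.12 ]
 hi side [367 158  26  24 418] [0.8393 0.3375 0.1106] [0.817 0.32  0.09 ] [0.869 0.367 0.13 ]
 hi side [295 162  44  32 735] [0.6921 0.3116 0.1021] [0.645 0.269 0.09 ] [0.741 0.364 0.113]
 hi side [192 187   8  20 146] [0.4311 0.2194 0.1093] [0.42  0.201 0.097] [0.44  0.247 0.115]
```

```bash
cat >> h.py <<'E'
from scipy.spatial.transform import Rotation as R
def down(yaw,tilt=0):
    """tool y down, z at yaw deg"""
    a=np.radians(yaw); z=np.array([np.cos(a),np.sin(a),0]);y=np.array([0,0,-1.]);return np.stack([np.cross(y,z),y,z],1)
def rows(targets):
    s=bot.read_state();p=np.array(s["position"]);M=np.array(s["tcp_rot"])
    print("now",s["time_s"],np.round(p,4),"open",round(s["opening"],3),"F",np.round(s["force"],2))
    for P,Rm in targets:
        d=M.T@(np.array(P)-p)*1000;w=np.degrees(R.from_matrix(M.T@Rm).as_rotvec());print(np.round(d,1).tolist(),np.round(w,1).tolist())
E
python3 - <<'E'
from h import *
rows([((.42,-.3,.26),down(-30)),((.52,.05,.26),down(-10)),((.5,.35,.25),down(8.2)),])
f=np.load("top0.npz");W=cloud("top",f["d"]);P=W[(f["d"]>0)&(abs(W[...,2]-.0725)<.006)&(np.hypot(W[...,0]-.47,W[...,1]-.232)<.11)]
for q in (0,.5,1): 
    lo=[]
    for a in np.arange(5,12,.5):
        c,s=np.cos(np.radians(a)),np.sin(np.radians(a));u=P[:,0]*c+P[:,1]*s;v=-P[:,0]*s+P[:,1]*c
        lo.append(((np.percentile(u,100-q)-np.percentile(u,q))*(np.percentile(v,100-q)-np.percentile(v,q)),a))
    print(q,min(lo))
E
```

```text
now 0.1 [ 0.2529 -0.5709  0.2437] open 1.003 F [-0.25 -0.43 -0.33]
[-262.5, -15.9, -180.0] [0.1, -36.1, -0.1]
[-495.6, -15.3, -459.6] [0.1, -56.1, -0.1]
[-598.8, -4.7, -742.0] [0.1, -74.3, -0.1]
0 (np.float64(0.025345836193967127), np.float64(8.0))
0.5 (np.float64(0.02263101998497161), np.float64(8.0))
1 (np.float64(0.021288566997033548), np.float64(9.5))
```

View pics/top0z.png

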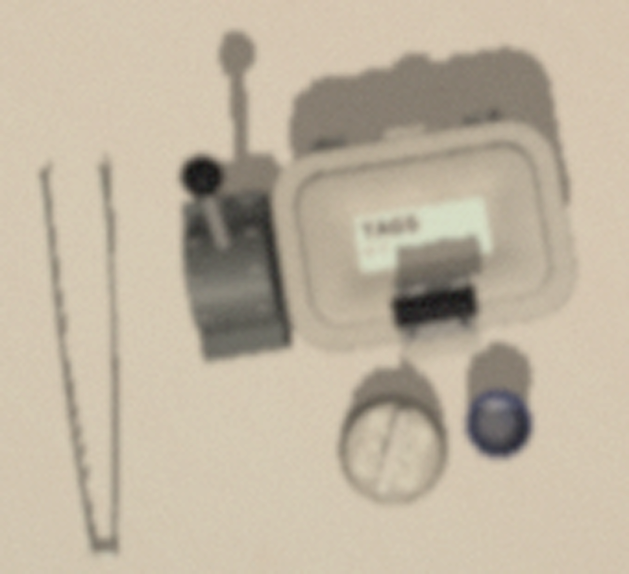

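View pics/side0z.png

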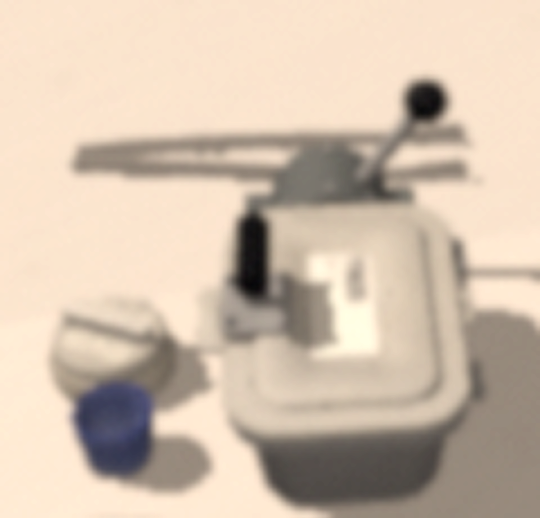

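The ball sits at about (204,207.6) in the top view and (234.4,162.4) in the side view, leaning back and clear of everything. I'll move to hover above it.

>>> jog_arm --motion '[-262,-16,-180,0,-36,0,-262,-16,-180,0,-36,0,-262,-16,-180,0,-36,0,-262,-16,-180,0,-36,0,-262,-16,-180,0,-36,0,-496,-15,-460,0,-56,0,-496,-15,-460,0,-56,0,-496,-15,-460,0,-56,0,-496,-15,-460,0,-56,0,-496,-15,-460,0,-56,0,-599,-5,-742,0,-74.3,0,-599,-5,-742,0,-74.3,0,-599,-5,-742,0,-74.3,0,-599,-5,-742,0,-74.3,0,-599,-5,-742,0,-74.3,0,-599,-5,-742,0,-74.3,0,-599,-5,-742,0,-74.3,0,-599,-5,-742,0,-74.3,0]' --gripper 0.7

```text
time_s: 2.35
position: [0.4999, 0.349, 0.249]
tcp_rot: [[0.143, -0.001, 0.99], [-0.99, -0.001, 0.143], [0.001, -1.0, -0.001]]
force: [0.3, -0.5, -0.3]
opening: 0.702
```

```bash
python3 - <<'E'
from h import *
from scipy.optimize import least_squares
s=bot.read_state();print(s["time_s"],np.round(s["position"],4),np.round(s["tcp_rot"],3).tolist(),s["opening"])
p,d=bot.capture("wrist");cv2.imwrite("pics/w1.png",p[:,:,::-1]);np.savez("w1.npz",p=p,d=d,pos=s["position"],rot=s["tcp_rot"])
f=lambda P:np.r_[proj("top",P)[0]-[204,207.6],proj("side",P)[0]-[234.4,162.4]]
r=least_squares(f,[.5,.35,.11]);print("ball",np.round(r.x,4),np.round(r.fun,2))
E
```

```text
2.35 [0.4999 0.349  0.249 ] [[0.143, -0.001, 0.99], [-0.99, -0.001, 0.143], [0.001, -1.0, -0.001]] 0.702238388361455
ball [0.5038 0.3514 0.1072] [ 0.01  0.09  0.1  -0.01]
```

View pics/w1.png

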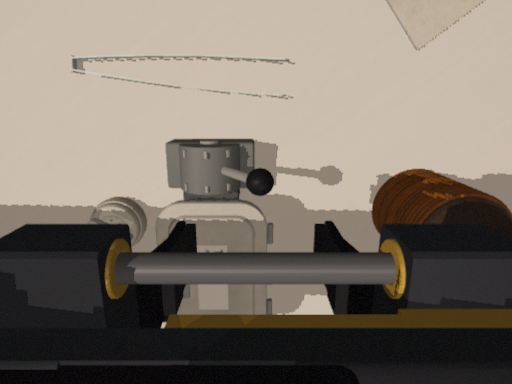

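The wrist view shows the ball at (260,181) and the control block spanning columns 167 to 255.

```bash
python3 - <<'E'
from h import *
f=np.load("w1.npz");H=np.array(bot.get_calibration("wrist")["hand_eye"]);B=np.eye(4);B[:3,:3]=f["rot"];B[:3,3]=f["pos"]
W=cloud("wrist",f["d"],pose=B@H)
print(W[181,260],W[181,257])
m=(f["p"].max(2)<40);u=np.zeros_like(m);u[165:198,243:277]=1
P=W[m&u];print(len(P),P.mean(0),P.min(0),P.max(0))
from scipy.optimize import least_squares
r=least_squares(lambda c:np.linalg.norm(P-c,axis=1)-.012,P.mean(0)-[0,0,.01],loss="soft_l1",f_scale=.001);print("sphere",r.x,r.cost)
yaw=np.radians(8.2);ex=np.array([np.cos(yaw),np.sin(yaw)]);ey=np.array([-ex[1],ex[0]])
# control block: points in box axes
Q=W.reshape(-1,3);c0=np.array([.454,.344]);
k=(f["d"].ravel()>0)&(np.hypot(*(Q[:,:2]-c0).T)<.09);Q=Q[k]
a=(Q[:,:2]-c0)@ex;b=(Q[:,:2]-c0)@ey
s=(Q[:,2]>.01)&(Q[:,2]<.07)&(b>-.024)&(abs(a)<.07)
print("block a",np.percentile(a[s],[0,1,99,100]),"b",np.percentile(b[s],[0,1,99,100]),"zmax",Q[s,2].max())
t=s&(Q[:,2]>.055);print("drum a",np.percentile(a[t],[1,50,99]),a[t].mean())
E
```

```text
[0.50356756 0.35506283 0.12109159] [0.50116222 0.35452826 0.12030952]
512 [0.50346032 0.35419619 0.11880698] [0.49023953 0.34261827 0.10750488] [0.51441703 0.41858243 0.39011188]
sphere [0.50361564 0.35131141 0.10950263] 0.000602609453590428
block a [-0.04903975 -0.04705044  0.04343193  0.05092692] b [-0.0238657  -0.02276766  0.07934878  0.08248499] zmax 0.06999235040971175
drum a [-0.02679533 -0.00054557  0.02343847] -0.001088745490503334
```

Both ball fixes agree: about (0.5036, 0.3513, 0.109), 50 mm behind the pivot, which gives a consistent lean of about 0.59 rad. I'll lower over it.

```bash
python3 - <<'E'
from h import *
rows([((.5036,.3513,.112),down(8.2))])
ex=np.array([np.cos(np.radians(8.2)),np.sin(np.radians(8.2))]);piv=np.array([.4535,.344])
rows([(np.r_[piv+ex*.09*np.sin(t),.038+.09*np.cos(t)],down(8.2)) for t in (.59,.4,.2,0,-.02)])
E
```

```text
now 2.4 [0.5001 0.3485 0.2492] open 0.696 F [ 0.85 -0.23  0.45]
[-2.4, 137.2, 4.0] [0.1, -0.1, 0.0]
now 2.4 [0.5001 0.3485 0.2492] open 0.696 F [ 0.85 -0.23  0.45]
[-2.3, 136.4, 3.5] [0.1, -0.1, 0.0]
[-2.3, 128.3, -11.6] [0.1, -0.1, 0.0]
[-2.3, 123.0, -28.7] [0.1, -0.1, 0.0]
[-2.3, 121.2, -46.6] [0.1, -0.1, 0.0]
[-2.3, 121.2, -48.4] [0.1, -0.1, 0.0]
```

>>> jog_arm --motion '[-2,50,4,0,0,0,-2,90,4,0,0,0,-2,115,4,0,0,0,-2,130,4,0,0,0,-2,137,4,0,0,0,-2,137,4,0,0,0]' --gripper 0.7

```text
time_s: 3.15
position: [0.5045, 0.3518, 0.1129]
tcp_rot: [[0.142, 0.0, 0.99], [-0.99, 0.0, 0.142], [-0.0, -1.0, 0.0]]
force: [-0.2, -0.1, 0.1]
opening: 0.702
```

>>> jog_arm --motion '[0,0,0,0,0,0,0,0,0,0,0,0,0,0,0,0,0,0,0,0,0,0,0,0]' --gripper 0.31

```text
time_s: 3.65
position: [0.5035, 0.352, 0.1126]
tcp_rot: [[0.142, -0.001, 0.99], [-0.99, -0.0, 0.142], [0.0, -1.0, -0.001]]
force: [-0.3, -0.2, 0.1]
opening: 0.353
```

```bash
python3 - <<'E'
from h import *
ex=np.array([np.cos(np.radians(8.2)),np.sin(np.radians(8.2))]);piv=np.array([.4535,.344])
rows([(np.r_[piv+ex*.09*np.sin(t),.038+.09*np.cos(t)],down(8.2)) for t in (.59,.4,.2,0,-.02)])
p,d=bot.capture("wrist");cv2.imwrite("pics/w2.png",p[:,:,::-1])
E
```

```text
now 3.65 [0.5035 0.352  0.1126] open 0.353 F [-0.34 -0.17  0.14]
[0.8, -0.1, -0.5] [0.1, -0.0, 0.0]
[0.8, -8.2, -15.6] [0.1, -0.0, 0.0]
[0.8, -13.5, -32.7] [0.1, -0.0, 0.0]
[0.8, -15.3, -50.6] [0.1, -0.0, 0.0]
[0.8, -15.3, -52.4] [0.1, -0.0, 0.0]
```

View pics/w2.png

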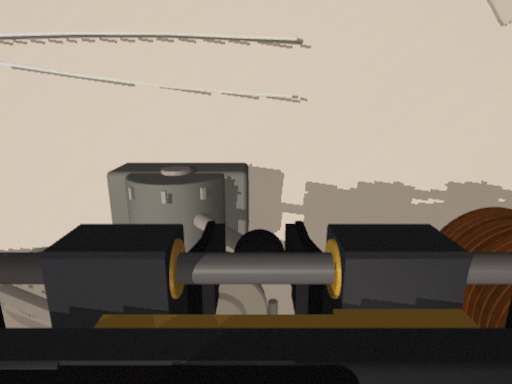

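The ball at (260,250) is centred between the fingers. I'll swing it upright along the arc.

>>> jog_arm --motion '[0,0,0,0,0,0,0,-4,-7,0,0,0,0,-8,-15,0,0,0,0,-11,-24,0,0,0,0,-13,-33,0,0,0,0,-15,-42,0,0,0,0,-15,-48,0,0,0,0,-15,-52,0,0,0,0,-15,-52,0,0,0,0,-15,-52,0,0,0]' --gripper 0.3

```text
time_s: 4.95
position: [0.4521, 0.3445, 0.1272]
tcp_rot: [[0.142, -0.001, 0.99], [-0.99, -0.001, 0.142], [0.0, -1.0, -0.002]]
force: [-0.0, 0.1, -0.8]
opening: 0.304
```

```bash
python3 - <<'E'
from h import *
s=bot.read_state();print(s["opening"],np.round(s["position"],4),s["force"])
p,d=bot.capture("wrist");cv2.imwrite("pics/w3.png",p[:,:,::-1])
p,d=bot.capture("side");cv2.imwrite("pics/s3.png",cv2.resize(p[110:260,130:300,::-1],None,fx=4,fy=4))
E
```

```text
0.30436806988455084 [0.4521 0.3445 0.1272] [-0.04820209  0.12939083 -0.82235664]
```

View pics/w3.png

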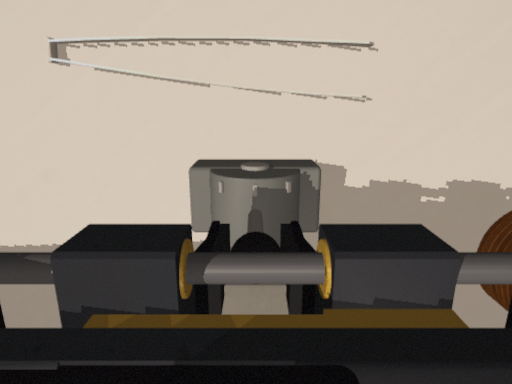

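View pics/s3.png

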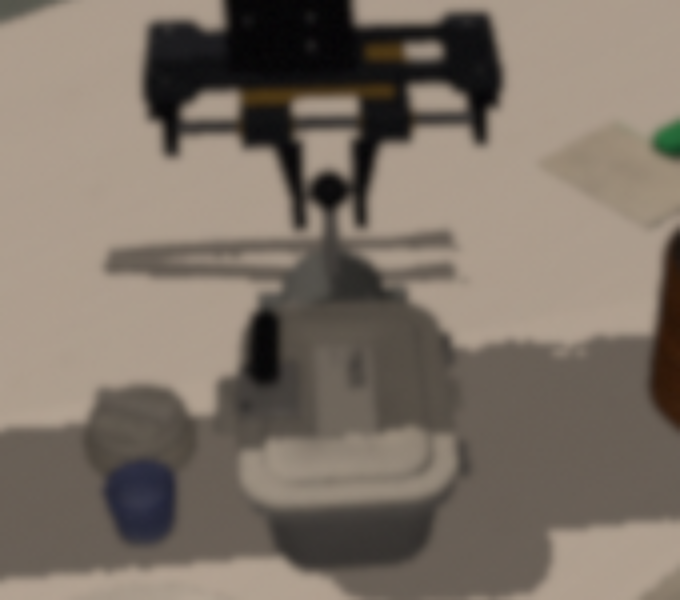

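The lever looks upright: in the wrist view the ball is at column 256 and the block centre at 255. I'll open and lift clear.

>>> jog_arm --motion '[0,0,0,0,0,0,0,0,0,0,0,0,0,0,0,0,0,0,0,0,0,0,0,0,0,-30,0,0,0,0,0,-75,0,0,0,0,0,-110,0,0,0,0,0,-110,0,0,0,0,0,-110,0,0,0,0]' --gripper 0.75

```text
time_s: 6.18
position: [0.452, 0.3443, 0.237]
tcp_rot: [[0.142, -0.001, 0.99], [-0.99, -0.001, 0.142], [0.0, -1.0, -0.001]]
force: [-0.0, 0.2, 0.3]
opening: 0.752
```

```bash
python3 - <<'E'
from h import *
s=bot.read_state()
p,d=bot.capture("wrist");cv2.imwrite("pics/w4.png",p[:,:,::-1])
H=np.array(bot.get_calibration("wrist")["hand_eye"]);B=np.eye(4);B[:3,:3]=s["tcp_rot"];B[:3,3]=s["position"];W=cloud("wrist",d,pose=B@H)
m=(p.max(2)<40)&(abs(W[...,2]-.12)<.02)&(np.hypot(W[...,0]-.4535,W[...,1]-.344)<.05)
P=W[m]
from scipy.optimize import least_squares
r=least_squares(lambda c:np.linalg.norm(P-c,axis=1)-.012,P.mean(0)-[0,0,.01],loss="soft_l1",f_scale=.001);print("sphere",r.x,len(P))
yaw=np.radians(8.2);ex=np.array([np.cos(yaw),np.sin(yaw)]);print("lean", np.degrees(np.arcsin((r.x[:2]-[.4535,.344])@ex/.09)))
rows([((.4324-.0,.2265,.235),down(98.2)),((.4324,.2265,.108),down(98.2))])
E
```

```text
sphere [0.45277061 0.34403501 0.12607732] 652
lean -0.45642003005105153
now 6.225 [0.4517 0.3442 0.2364] open 0.752 F [-0.71  0.07 -0.37]
[113.8, 1.6, -35.8] [0.1, -90.0, -0.1]
[113.7, 128.6, -35.5] [0.1, -90.0, -0.1]
```

View pics/w4.png

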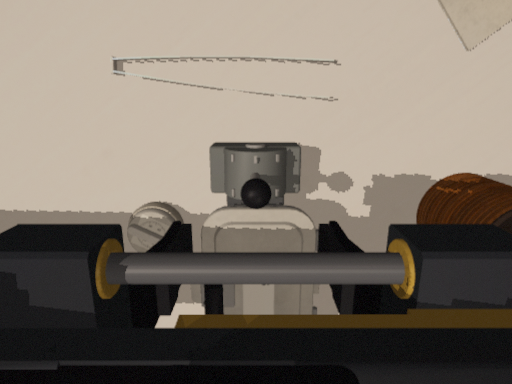

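The lever is upright, with a lean of about −0.5° measured: the ball is at (256,193) and the middle mark at (256,160). Next I'll go over the handle bar with the jaws turned along the bar.

>>> jog_arm --motion '[114,0,-36,0,-90,0,114,0,-36,0,-90,0,114,0,-36,0,-90,0,114,0,-36,0,-90,0,114,0,-36,0,-90,0,114,0,-36,0,-90,0,114,0,-36,0,-90,0,114,0,-36,0,-90,0,114,0,-36,0,-90,0,114,0,-36,0,-90,0,114,0,-36,0,-90,0]' --gripper 0.85

```text
time_s: 7.6
position: [0.4327, 0.2266, 0.2368]
tcp_rot: [[0.99, -0.002, -0.141], [0.141, -0.0, 0.99], [-0.002, -1.0, -0.0]]
force: [-0.6, 0.8, -0.0]
opening: 0.85
```

```bash
python3 - <<'E'
from h import *
s=bot.read_state()
p,d=bot.capture("wrist");cv2.imwrite("pics/w5.png",p[:,:,::-1])
H=np.array(bot.get_calibration("wrist")["hand_eye"]);B=np.eye(4);B[:3,:3]=s["tcp_rot"];B[:3,3]=s["position"];W=cloud("wrist",d,pose=B@H)
yaw=np.radians(8.2);ex=np.array([np.cos(yaw),np.sin(yaw)]);ey=np.array([-ex[1],ex[0]])
c=np.array([.4324,.2265]);a=(W[...,:2]-c)@ex;b=(W[...,:2]-c)@ey
m=(p.max(2)<60)&(abs(W[...,2]-.107)<.012)&(abs(a)<.03)&(abs(b)<.05)
print("bar a",np.percentile(a[m],[1,99]),"b",np.percentile(b[m],[1,99]),"z",W[m][:,2].max(),m.sum())
rows([((.4324,.2265,.108),down(98.2))])
E
```

```text
bar a [-0.00939795  0.00472723] b [-0.02144631  0.023052  ] z 0.11681897381454892 1055
now 7.65 [0.4328 0.2266 0.237 ] open 0.847 F [-0.08 -0.44  0.18]
[-0.3, 129.0, -0.0] [0.0, -0.1, -0.1]
```

View pics/w5.png

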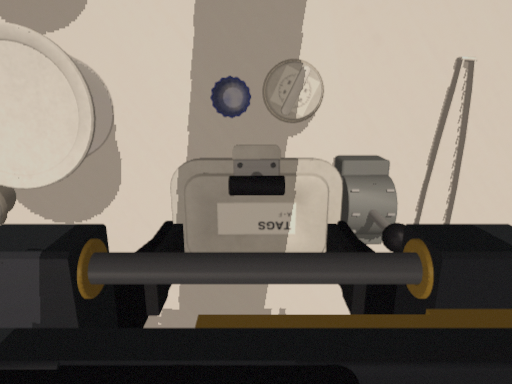

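The bar is at (257,186), 46 mm long and 105 to 113 mm high as expected. It is centred within 1 mm, so I'll lower over it.

>>> jog_arm --motion '[-1,50,1,0,0,0,-1,90,1,0,0,0,-1,110,1,0,0,0,-1,122,1,0,0,0,-1,128,1,0,0,0,-1,128,1,0,0,0]' --gripper 0.85

```text
time_s: 8.4
position: [0.4323, 0.2276, 0.1097]
tcp_rot: [[0.99, 0.0, -0.142], [0.142, 0.0, 0.99], [0.0, -1.0, 0.0]]
force: [0.2, 0.3, 0.4]
opening: 0.848
```

>>> jog_arm --motion '[0,0,0,0,0,0,0,0,0,0,0,0,0,0,0,0,0,0,0,0,0,0,0,0,0,0,0,0,0,0,0,0,0,0,0,0,0,0,0,0,0,0]' --gripper 0.45

```text
time_s: 9.28
position: [0.4321, 0.2278, 0.1098]
tcp_rot: [[0.99, 0.0, -0.142], [0.142, 0.0, 0.99], [0.0, -1.0, 0.0]]
force: [-0.4, 1.6, 4.0]
opening: 0.526
```

```bash
python3 - <<'E'
from h import *
s=bot.read_state();print(s["opening"],np.round(s["position"],4),np.round(s["force"],2))
p,d=bot.capture("side");cv2.imwrite("pics/s6.png",cv2.resize(p[110:260,130:300,::-1],None,fx=4,fy=4))
E
```

```text
0.5258441852867008 [0.4321 0.2278 0.1098] [-0.41  1.61  3.96]
```

View pics/s6.png

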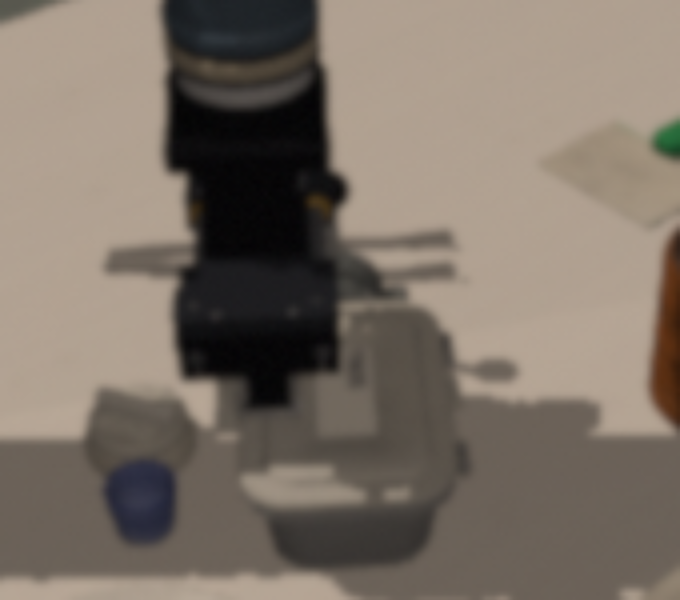

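The fingers hold the bar: the opening is 45.8 mm, which matches its length, and the ball is still upright at the back. Next I'll compute the lifting arc.

```bash
python3 -c "
import numpy as np
for t in list(np.arange(0,51,2.5)):
    a=np.radians(t);print(t,round(-102*np.cos(a)+47*np.sin(a)+102,1),round(-(102*np.sin(a)+47*np.cos(a)-47),1))"
```

```text
0.0 0.0 -0.0
2.5 2.1 -4.4
5.0 4.5 -8.7
7.5 7.0 -12.9
10.0 9.7 -17.0
12.5 12.6 -21.0
15.0 15.6 -24.8
17.5 18.9 -28.5
20.0 22.2 -32.1
22.5 25.8 -35.5
25.0 29.4 -38.7
27.5 33.2 -41.8
30.0 37.2 -44.7
32.5 41.2 -47.4
35.0 45.4 -50.0
37.5 49.7 -52.4
40.0 54.1 -54.6
42.5 58.6 -56.6
45.0 63.1 -58.4
47.5 67.7 -60.0
50.0 72.4 -61.3
```

>>> jog_arm --motion '[2.1,-4.4,0,0,0,0,4.5,-8.7,0,0,0,0,7,-12.9,0,0,0,0,9.7,-17,0,0,0,0,12.6,-21,0,0,0,0,15.6,-24.8,0,0,0,0,18.9,-28.5,0,0,0,0,22.2,-32.1,0,0,0,0,25.8,-35.5,0,0,0,0,29.4,-38.7,0,0,0,0,29.4,-38.7,0,0,0,0,29.4,-38.7,0,0,0,0]'

```text
time_s: 10.82
position: [0.4608, 0.2319, 0.1484]
tcp_rot: [[0.99, -0.001, -0.142], [0.142, 0.0, 0.99], [-0.001, -1.0, 0.0]]
force: [-0.7, 4.6, -2.9]
opening: 0.52
```

```bash
python3 - <<'E'
from h import *
s=bot.read_state();print(s["opening"],np.round(s["position"],4),np.round(s["force"],2))
p,d=bot.capture("side");cv2.imwrite("pics/s7.png",cv2.resize(p[110:260,130:300,::-1],None,fx=4,fy=4))
p,d=bot.capture("wrist");cv2.imwrite("pics/w7.png",p[:,:,::-1])
E
```

```text
0.5203828836088564 [0.4608 0.2319 0.1484] [-0.67  4.58 -2.94]
```

View pics/s7.png

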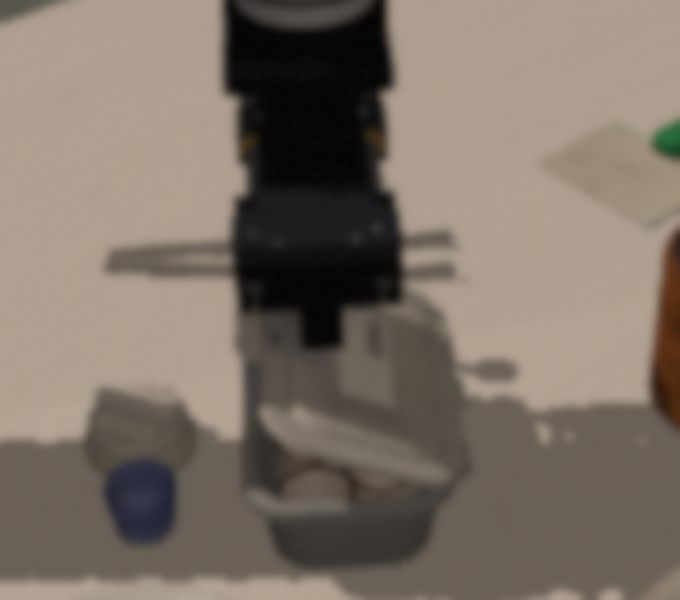

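View pics/w7.png

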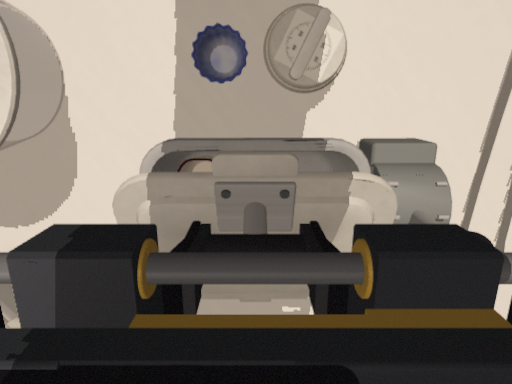

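The lid follows to about 25° with the cups visible inside, and forces are low. I'll continue to 50°.

>>> jog_arm --motion '[3.8,-3.1,0,0,0,0,7.8,-6,0,0,0,0,11.8,-8.7,0,0,0,0,16,-11.3,0,0,0,0,20.3,-13.7,0,0,0,0,24.7,-15.9,0,0,0,0,29.2,-17.9,0,0,0,0,33.7,-19.7,0,0,0,0,38.3,-21.3,0,0,0,0,43,-22.6,0,0,0,0,43,-22.6,0,0,0,0,43,-22.6,0,0,0,0,43,-22.6,0,0,0,0]'

```text
time_s: 12.55
position: [0.5023, 0.2379, 0.171]
tcp_rot: [[0.99, -0.003, -0.142], [0.142, -0.0, 0.99], [-0.003, -1.0, 0.0]]
force: [-3.3, 4.6, -1.4]
opening: 0.526
```

```bash
python3 - <<'E'
from h import *
s=bot.read_state();print(s["opening"],np.round(s["position"],4),np.round(s["force"],2))
ps,ds=bot.capture("side");cv2.imwrite("pics/s8.png",cv2.resize(ps[110:260,130:300,::-1],None,fx=4,fy=4))
p,d=bot.capture("wrist");cv2.imwrite("pics/w8.png",p[:,:,::-1])
H=np.array(bot.get_calibration("wrist")["hand_eye"]);B=np.eye(4);B[:3,:3]=s["tcp_rot"];B[:3,3]=s["position"]
yaw=np.radians(8.2);ex=np.array([np.cos(yaw),np.sin(yaw)]);ey=np.array([-ex[1],ex[0]])
hg=np.array([.470,.232])+.064*ex
g=s["position"];gx=(g[:2]-hg)@ex;gz=g[2]-.003-.058
print("angle from tcp",np.degrees(np.arctan2(gz,-gx))-np.degrees(np.arctan2(47,102)), "r",np.hypot(gx,gz))
out={}
for n,W in (("w",cloud("wrist",d,pose=B@H)),("s",cloud("side",ds))):
    a=(W[...,:2]-hg)@ex;b=(W[...,:2]-hg)@ey;z=W[...,2]-.058
    # lid face points within 8..50mm on sides of handle
    th=np.radians(50);u=-a*np.cos(th)+z*np.sin(th);h=a*np.sin(th)+z*np.cos(th)
    m=(abs(b)<.08)&(u>.02)&(u<.14)&(abs(h-.0145)<.012)
    if m.sum()>30:
        for it in range(3):
            A=np.polyfit(u[m],h[m],1);r=h-np.polyval(A,u);m=m&(abs(r)<.004)
        print(n,m.sum(),"tilt",50+np.degrees(np.arctan(A[0])),"h0",A[1],u[m].min(),u[m].max())
E
```

```text
0.5262456185230246 [0.5023 0.2379 0.171 ] [-3.29  4.6  -1.36]
angle from tcp 49.45532967228041 r 0.11435512187963137
w 16615 tilt 44.94928493332733 h0 0.01803909165324868 0.02341594322754249 0.13412864860320553
s 999 tilt 46.527923166696645 h0 0.013121323545590717 0.02030504357727044 0.13221482522449632
```

View pics/s8.png

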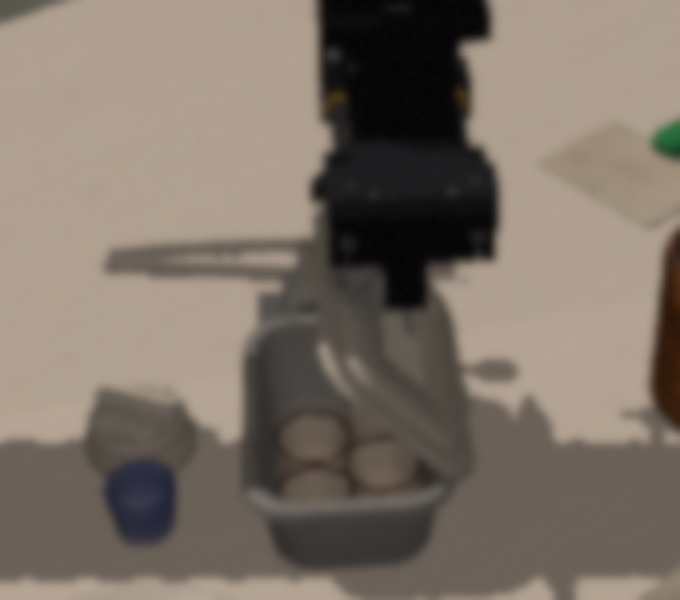

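View pics/w8.png

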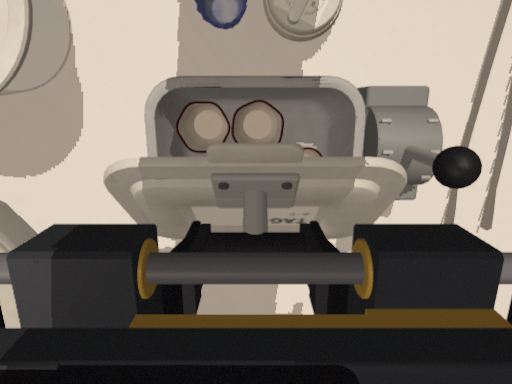

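```bash
python3 - <<'E'
from h import *
s=bot.read_state()
p,d=bot.capture("wrist");np.savez("w9.npz",p=p,d=d,pos=s["position"],rot=s["tcp_rot"])
ps,ds=bot.capture("side");pt,dt=bot.capture("top")
H=np.array(bot.get_calibration("wrist")["hand_eye"]);B=np.eye(4);B[:3,:3]=s["tcp_rot"];B[:3,3]=s["position"]
yaw=np.radians(8.2);ex=np.array([np.cos(yaw),np.sin(yaw)]);ey=np.array([-ex[1],ex[0]])
hg=np.array([.470,.232])+.064*ex
def prof(W,th0,lab,hs=.015):
    a=(W[...,:2]-hg)@ex;b=(W[...,:2]-hg)@ey;z=W[...,2]-.058
    th=np.radians(th0);u=-a*np.cos(th)+z*np.sin(th);h=a*np.sin(th)+z*np.cos(th)
    for lo,hi in ((.035,.055),(.0,.024),(.062,.078)):
        m=(abs(b)>lo)&(abs(b)<hi)&(u>.0)&(u<.14)&(abs(h-.0145)<hs)
        print(lab,lo,[(round(float(x),3),round(float(np.median(h[m&(abs(u-x)<.005)])),4),int((m&(abs(u-x)<.005)).sum())) for x in np.arange(.01,.135,.01) if (m&(abs(u-x)<.005)).sum()>3])
f=np.load("top0.npz");prof(cloud("top",f["d"]),0,"shut top")
f=np.load("side0.npz");prof(cloud("side",f["d"]),0,"shut side")
prof(cloud("wrist",d,pose=B@H),47,"wrist");prof(cloud("side",ds),47,"side");prof(cloud("top",dt),47,"top")
W=cloud("wrist",d,pose=B@H)
m=(p.max(2)<40)&(abs(W[...,2]-.12)<.02)&(np.hypot(W[...,0]-.4535,W[...,1]-.344)<.05);P=W[m]
from scipy.optimize import least_squares
r=least_squares(lambda c:np.linalg.norm(P-c,axis=1)-.012,P.mean(0)-[0,0,.01],loss="soft_l1",f_scale=.001);print("sphere",r.x,len(P), np.degrees(np.arcsin((r.x[:2]-[.4535,.344])@ex/.09)))
E
```

```text
shut top 0.035 [(0.01, 0.0114, 88), (0.02, 0.0139, 90), (0.03, 0.0155, 92), (0.04, 0.0154, 94), (0.05, 0.015, 88), (0.06, 0.0147, 92), (0.07, 0.0146, 93), (0.08, 0.0152, 95), (0.09, 0.0157, 93), (0.1, 0.0152, 94), (0.11, 0.011, 93), (0.12, 0.0105, 27)]
shut top 0.0 [(0.01, 0.0112, 108), (0.02, 0.0149, 106), (0.03, 0.0155, 107), (0.04, 0.0146, 113), (0.05, 0.0143, 112), (0.06, 0.0144, 111), (0.07, 0.0145, 110), (0.08, 0.0142, 111), (0.09, 0.0187, 91), (0.11, 0.0192, 55), (0.12, 0.0105, 106), (0.13, 0.009, 57)]
shut top 0.062 [(0.01, 0.0109, 38), (0.02, 0.0116, 70), (0.03, 0.0121, 70), (0.04, 0.0127, 71), (0.05, 0.0127, 69), (0.06, 0.0125, 74), (0.07, 0.0126, 73), (0.08, 0.012, 75), (0.09, 0.012, 74), (0.1, 0.0112, 76), (0.11, 0.0103, 49)]
shut side 0.035 [(0.01, 0.0094, 55), (0.02, 0.011, 54), (0.03, 0.0143, 52), (0.04, 0.014, 55), (0.05, 0.0132, 57), (0.06, 0.0133, 54), (0.07, 0.0129, 57), (0.08, 0.0132, 51), (0.09, 0.014, 60), (0.1, 0.0141, 42), (0.11, 0.0103, 35), (0.12, 0.0093, 28)]
shut side 0.0 [(0.01, 0.0095, 58), (0.02, 0.0109, 64), (0.03, 0.0139, 63), (0.04, 0.0136, 68), (0.0
[... 1473 characters left out ...]
04, 0.0126, 48), (0.05, 0.0124, 35), (0.06, 0.0129, 38), (0.07, 0.0132, 28), (0.08, 0.0132, 23), (0.09, 0.0185, 33), (0.1, 0.019, 42), (0.11, 0.0189, 53), (0.12, 0.0106, 76), (0.13, 0.0098, 46)]
side 0.062 [(0.01, 0.0078, 9), (0.02, 0.0081, 23), (0.03, 0.0099, 22), (0.04, 0.0105, 21), (0.05, 0.0108, 23), (0.06, 0.0113, 27), (0.07, 0.0117, 26), (0.08, 0.0121, 27), (0.09, 0.0115, 27), (0.1, 0.0116, 30), (0.11, 0.0103, 30), (0.12, 0.0102, 8)]
top 0.035 [(0.11, 0.0141, 64), (0.12, 0.0128, 60)]
top 0.0 [(0.1, 0.0167, 6), (0.11, 0.0217, 84), (0.12, 0.0142, 164), (0.13, 0.0128, 67)]
top 0.062 [(0.1, 0.0138, 12), (0.11, 0.0138, 22)]
sphere [0.45329464 0.34431273 0.12610084] 1255 -0.10100285686625228
```

The lever measures upright (−0.1°), and the lid is at about 48 to 49° by both lid depth profiles and the TCP. I'll nudge it 1.5° and let it settle.

>>> jog_arm --motion '[1.4,-0.4,0,0,0,0,2.8,-0.7,0,0,0,0,2.8,-0.7,0,0,0,0,2.8,-0.7,0,0,0,0,2.8,-0.7,0,0,0,0,2.8,-0.7,0,0,0,0,2.8,-0.7,0,0,0,0,2.8,-0.7,0,0,0,0]'

```text
time_s: 13.8
position: [0.5047, 0.2382, 0.1717]
tcp_rot: [[0.99, -0.004, -0.142], [0.142, -0.0, 0.99], [-0.004, -1.0, 0.0]]
force: [-2.5, 4.2, 0.0]
opening: 0.52
```

```bash
python3 - <<'E'
from h import *
s=bot.read_state();print(s["time_s"],s["opening"],np.round(s["position"],4),np.round(s["force"],2),np.round(s["qvel"],2))
p,d=bot.capture("wrist");cv2.imwrite("pics/w10.png",p[:,:,::-1])
H=np.array(bot.get_calibration("wrist")["hand_eye"]);B=np.eye(4);B[:3,:3]=s["tcp_rot"];B[:3,3]=s["position"];W=cloud("wrist",d,pose=B@H)
ps,ds=bot.capture("side")
yaw=np.radians(8.2);ex=np.array([np.cos(yaw),np.sin(yaw)]);ey=np.array([-ex[1],ex[0]]);hg=np.array([.470,.232])+.064*ex
def fit(W,th0):
    a=(W[...,:2]-hg)@ex;b=(W[...,:2]-hg)@ey;z=W[...,2]-.058
    th=np.radians(th0);u=-a*np.cos(th)+z*np.sin(th);h=a*np.sin(th)+z*np.cos(th)
    m=(abs(b)<.055)&(abs(b)>.03)&(u>.03)&(u<.105)&(abs(h-.0155)<.005)
    xs=np.arange(.03,.104,.005);X=[];Y=[]
    for x in xs:
        k=m&(abs(u-x)<.003)
        if k.sum()>3:X.append(x);Y.append(np.median(h[k]))
    return round(th0+np.degrees(np.arctan(np.polyfit(X,Y,1)[0])),2)
f=np.load("w9.npz");B9=np.eye(4);B9[:3,:3]=f["rot"];B9[:3,3]=f["pos"]
print("before",fit(cloud("wrist",f["d"],pose=B9@H),48),"now wrist",fit(W,49),"side",fit(cloud("side",ds),49),"shut",fit(cloud("top",np.load("top0.npz")["d"]),0),fit(cloud("side",np.load("side0.npz")["d"]),0))
g=s["position"];print("tcp",np.degrees(np.arctan2(g[2]-.061,-((g[:2]-hg)@ex)))-25.5)
E
```

```text
13.8 0.5202816206703496 [0.5047 0.2382 0.1717] [-2.53  4.23  0.02] [-0.05 -0.05  0.01  0.    0.01  0.03]
before 48.69 now wrist 50.03 side 50.4 shut 0.29 -0.03
tcp 49.93873156381437
```

View pics/w10.png

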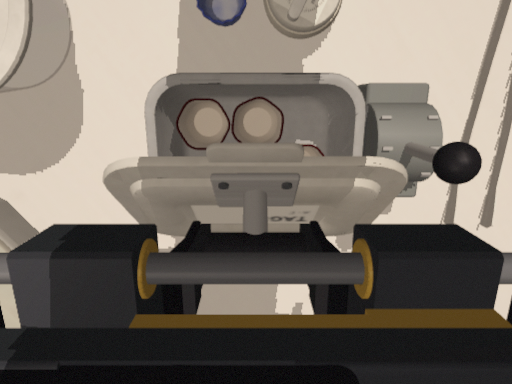

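The lid is at 50° by all three measures (50.0, 50.4 and 49.9), held by the bar at (257,245). The ball at (457,163) is unchanged and the cups are visible, so I'm handing in.

```bash
python3 -c "
from rig import bot
print(bot.hand_in())"
```

```text
the job is handed in; nothing more can be done
None
```

I set the heat lever upright with the lid shut and let go of it. I then raised the lid by the ends of its T-handle bar and handed the job in at about 14 s, still holding it open. The hand-in returned no verdict.

- **Lever:** it measured 0.1° from upright with the lid already raised to about 48°. I did not re-measure it after the last 1.5° nudge, but the ball had hardly moved in the wrist picture (under 5 pixels).
- **Lid:** the wrist depth gave 50.0°, the side depth 50.4° and the gripper position 49.9°. An earlier rough fit gave 45–46.5°, but it mixed in the lid's lower rim. Refitting on the flat of the lid gave 48.7° at that pose, so I nudged it up.
- **Grip and forces:** the fingers were still on the bar (opening about 45 mm against its 46 mm length) and the arm was at rest. The wrist force was under 5 N at every reading while lifting and holding.
- **Bystanders:** I did not measure their positions again. Nothing in the pictures showed the timer, cup or tongs displaced. The tub and pot were only partly in view by the end, and the gripper never went near either.

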